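Mark a trimmer bracket in the plunger press

TASK

Draw the bracket bar out of the blue tunnel, turn it round and lay its red end in the green marking press, between the guides and right up against the back stop. Then push the black plunger knob all the way down to its stop, hold it there for a moment and let it spring fully back up, leaving the bar lying in the press. Do not disturb the can, the jar or the screwdriver.

Things in the scene. Friction and masses are not known exactly. Their poses are not given: they have to be found in the camera images.
- bar_mid (a point): centre (half-way up) of the loose flat aluminium bracket bar, 170 x 30 x 12 mm (x, y, z), about 165 g; x points along the bar to its red end, z up. The last 55 mm are red, the rest bare with two black bolt holes near the plain end. It starts flat in the blue tunnel, red end sticking out 55 to 75 mm towards the robot; the plain end is under the roof until the bar is drawn out
- bar_red_tip (a point): centre of the red end face of the bar, 85 mm from bar_mid along the bar's x axis; same axes
- rack: blue steel parts tunnel, fixed during a run, 140 x 84 x 45 mm (x, y, z), origin at the centre of its underside. Its open mouth is the -x face (x = -70 mm), towards the robot; closed at the far end. Inside: floor 12 mm above the bench, 72 mm wide, 28 mm high; flat roof, top at 45 mm
- press: green and grey marking press, fixed; origin on the bench under the plunger axis. x: the direction in which the bar is pushed in (away from the robot), z up. Grey bed: top 12 mm above the bench, x = -95 to +100 mm, 110 mm wide. Back stop face at x = +30 mm. The bar laid home reaches from x = -140 to +30 mm, its plain end overhanging the bed by 45 mm
- press_stop (a point): centre of the press's back stop face, at the mid-height of a bar lying on the bed (30 mm along the press's x axis from its origin, 18 mm above the bench); the red tip belongs here; axes as press
- plunger_top (a point): centre of the flat yellow top (34 mm across) of the black mushroom knob (54 mm across) of the plunger; 195 mm above the bench when up, 170 mm when fully down
- plunger (a joint): plunger stroke in m: 0 = up, 0.025 = fully down on its stop, where the knob sits on the top of the green head. Pressed straight down; sprung, about 4 N to start and 14 N at the stop, returns by itself
- can_mid (a point): bystander: centre of a standing spray can, 66 mm across, 150 mm tall
- jar_mid (a point): bystander: centre of a standing jar, 72 mm across, 90 mm tall
- driver: bystander: screwdriver lying on the bench along its x axis, about 200 mm long
- press_mouth (a point): centre of the bed's front edge at bed height (x = -95 mm, z = 12 mm in the press frame); axes as press. Two steel guide rails 8 mm high stand on the bed, 38 mm apart from x = -60 to +30 mm (press frame), flaring out to about 52 mm apart at x = -93 mm
- press_head (a point): centre of the underside of the green head's front edge (x = -35 mm, z = 62 mm in the press frame). The head overhangs the bed from there back to the column behind the stop, 64 mm wide, top 135 mm above the bench. The plunger's foot hangs at 49 mm when up, so 37 mm are free above the bed
Things that resemble listed ones, but are neither listed nor needed, are in the scene too. Of the things that look like the press, take the one that is farthest to the robot's right at the start.

How it is judged (in metres and radians):
On the way, in this order (a step that is already met when the one before it is completed fails the run):
1. the bar lies on the press bed, red end between the guides and against the back stop (within 8 mm) (x of bar_red_tip in the frame of press_stop between -0.008 and 0.008 m and y of bar_red_tip in the frame of press_stop between -0.006 and 0.006 m and z of bar_red_tip in the frame of press_stop between -0.006 and 0.006 m and angle between the x axis of bar_mid and the x axis of press, either way round below 0.15 rad), for 0.2 s.
2. the plunger is pressed down onto its stop (over 22.5 of 25 mm) with the bar still in place (all of step 1 and value of joint plunger above 0.0225 m), for 0.3 s.
At the end, for the whole second after the job is handed in: The bar lies at rest flat on the press bed between the guides, red tip within 8 mm of the back stop (and within 6 mm sideways and 6 mm in height, bar within 0.15 rad of the press's x axis); the plunger is back up (within 3 mm); the bystanders have not moved more than 30 mm (all of step 1 and value of joint plunger below 0.003 m and linear speed of bar below 0.02 m/s); the robot touches nothing.
It fails at once if the can, jar or screwdriver is moved more than 30 mm (distance of any of can_mid, jar_mid, driver from where it was at the start of the episode above 0.03 m).
It also fails if it takes over 72 s, if anything falls off the work surface, if the arm or the gripper's body presses on something with over 40 N, if the wrist force passes 120 N, or if a joint passes its speed limit or range.

ROBOT

A 6-joint arm with a two-finger parallel gripper is mounted at the origin on the work surface. World frame = base frame: x ahead of the robot, y to its left, z up, the work surface at z = 0. Lengths are in mm, angles in degrees, forces in N, time in s.
With the tool pointing down it reaches from about 300 to 850 mm from the base axis. Payload 4.2 kg.
Tool frame: the origin (TCP) lies at the very end of the fingers, on their centre line; the grasp point (between the pads) lies 19 mm behind it; z points along the fingers, y is the line along which they close (so a half turn about z gives the same grasp; the last joint's range is limited). The gripper opens to 91 mm and grips with 3 to 60 N. Pads are 32 mm wide; open, the fingers measure 118 mm over their backs; the gripper's body (76 mm by 178 mm) begins 60 mm behind the grasp point.
Start: joints at [-73.854, 18.312, 89.639, -0, 72.044, -1.146], TCP at [170.916, -549.027, 213.976] pointing down, gripper open.
Joint ranges: [-177.97, 177.97], [-48.28, 115.42], [12.27, 149.76], [-77.06, 257.06], [2.81, 150.46], [-146.56, 146.56]. Speed limits (degrees/s): [147.25, 147.25, 180, 180, 180, 180].

INTERFACE

Orientations are given as [roll, pitch, yaw] about the fixed x, y, z axes, in that order (R = Rz(yaw) Ry(pitch) Rx(roll)).
In Python, from workcell import env, eyes gives the robot as it stands.
- The arm moves only by the tool send_rows, never from a script. Its argument "targets" is text: rows parted by semicolons, each of 7 numbers parted by spaces: the shift along the tool's x, y, z in m, then the turn, a rotation vector about the tool's x, y, z in degrees, then the opening in per cent of the stroke, from 0 (shut) to 100 (fully open). A call has 1 to 12 rows; each row is the pose to reach, as a shift and turn from the pose commanded when the call began, along the tool's axes at that moment; what a row does not reach only later rows make up. A row lasts 1/12 s, in which the tool goes at most 41.7 mm and 7.16 degrees, less where a joint would pass 70% of its speed; a pose out of reach is approached as far as the arm can. A call with a gripper value outside its range is refused whole. The fingers move at their own pace and stop on an object; "grip_force" is the grip in N (left out, the last holds). Time passes only in rows, so rows that repeat a pose let the fingers close. It gives the time, the measured TCP pose, the force, the opening and the grip force at its end, in the units of the state.
- env.state(): the state, without advancing time (a new reading comes with each control period).
- eyes.grab_frame(name): name is "scene" or "side" or "wrist"; returns a dict with "image" (480x640x3 uint8, blue, green, red), "fovy" (degrees; the focal length in pixels is half the picture's height over the tangent of half this angle, whatever the lens; pixels are square), "cx", "cy" (the principal point, pixels), "D" ([k1, k2, p1, p2, k3] as OpenCV has them; the pictures are not rectified), "eye" and "attitude" of the camera in the world. Camera axes: x right, y up, looking along -z (the intrinsics and any distortion apply to the point x, -y, -z); pixel columns grow to the right and rows downward; lengths in mm; the calibration is good to about 2 mm. A picture is of the moment at which its call begins. There is no depth.
- env.job_done(): hands the job in; it is judged then, once.
The state is a dict: "time_s": time; "qpos": joint angles; "qvel": joint speeds; "effort": joint torques, N m; "ee_pos": TCP position; "ee_rot": TCP orientation; "force": force on the tool from outside, world axes, zero at the start; "torque": the same for the moment, N m; "gripper_width": finger opening in mm; "gripper_force": force on a finger pad.
Only numpy, scipy, OpenCV 4.12 (cv2) and the standard library are available. Lean on these libraries where they do the work, as an engineer would, in place of code of your own. Each camera call takes 0.05 s, during which the arm holds its last target. There are 200 camera calls.

## Working session

There is one attempt and no reset: what is moved stays moved. The work goes in short steps, Python scripts to look and compute and a tool call to move; the robot and the scene stay as the last step left them, time stands still between calls to the robot, and variables do not carry over. Pictures are saved under pics/ and viewed, at most 10 in all, crops included, and the job is handed in when it is done.

Besides the shell and the picture viewer there is one more tool, called by a JSON object that holds its "api" and its "payload". send_rows: Moves the arm, as the interface text tells. Its arguments: {"type":"object","properties":{"targets":{"type":"string"},"grip_force":{"type":"number"}},"required":["targets"]}

```bash
ls; mkdir -p pics
cat > h.py <<'E'
import numpy as np, cv2
from workcell import env, eyes
from scipy.spatial.transform import Rotation as R
def att(a):
    a=np.array(a,float)
    return a if a.shape==(3,3) else R.from_euler('xyz',a,degrees=True).as_matrix()
def grab(n,save=None):
    f=eyes.grab_frame(n)
    if save: cv2.imwrite(save,f['image'])
    return f
def K(f):
    fl=240/np.tan(np.radians(f['fovy'])/2)
    return np.array([[fl,0,f['cx']],[0,fl,f['cy']],[0,0,1]])
def ray(f,px):
    u=cv2.undistortPoints(np.array(px,float).reshape(-1,1,2),K(f),np.array(f['D'],float)).reshape(-1,2)
    d=np.c_[u[:,0],-u[:,1],-np.ones(len(u))]@att(f['attitude']).T
    return np.array(f['eye'],float),d
def plane(f,px,z):
    e,d=ray(f,px); return e+d*((z-e[2])/d[:,2])[:,None]
def proj(f,P):
    c=(np.array(P,float).reshape(-1,3)-np.array(f['eye'],float))@att(f['attitude'])
    c=c*[1,-1,-1]
    return cv2.projectPoints(c,np.zeros(3),np.zeros(3),K(f),np.array(f['D'],float))[0].reshape(-1,2)
E
python3 - <<'E'
from h import *
for n in ['scene','side','wrist']:
    f=grab(n,f'pics/{n}0.png'); print(n,{k:f[k] for k in f if k!='image'})
print(env.state())
E
```

```text
pics
scene {'fovy': 50.550747822583915, 'cx': 320.28445165516524, 'cy': 235.09127174979182, 'D': array([-0.07138424,  0.        ,  0.        ,  0.        ,  0.        ]), 'eye': array([1006.62538784,  320.03084733, 1179.11884254]), 'attitude': array([ 29.87297758,  -0.24592116, 123.62904597])}
side {'fovy': 42.48666584307543, 'cx': 324.390236630184, 'cy': 237.23891622208717, 'D': array([-0.11600445,  0.        ,  0.        ,  0.        ,  0.        ]), 'eye': array([ -114.25877609, -1248.51256907,   890.54938013]), 'attitude': array([ 62.68070892,   0.75590523, -26.6369931 ])}
wrist {'fovy': 71.29933122636461, 'cx': 319.3917949780239, 'cy': 249.6081085004052, 'D': array([-0.01303028,  0.        ,  0.        ,  0.        ,  0.        ]), 'eye': array([ 235.91200099, -528.09253945,  385.03860486]), 'attitude': array([-14.11247375,   0.11023262, -72.70955044])}
{'time_s': 0.15, 'qpos': array([-7.38526013e+01,  1.83434707e+01,  8.96896895e+01, -1.14941690e-03,
        7.20420784e+01, -1.14666718e+00]), 'qvel': array([ 0.01476771, -0.05517446, -0.21313541, -0.00560139, -0.04050782,
       -0.02438791]), 'effort': array([ 5.75009362e-04, -4.12773192e+01, -2.32155293e+01,  7.27318204e-02,
        4.33770893e-02, -8.83523057e-05]), 'ee_pos': array([ 170.81984869, -548.65935554,  213.31543557]), 'ee_rot': array([-1.79924755e+02, -4.12920301e-04,  1.72944207e+01]), 'force': array([0.31108983, 0.13288161, 0.30456138]), 'torque': array([ 0.030116  , -0.01393555, -0.0170084 ]), 'gripper_force': 0.0, 'gripper_width': 91.29675242773186}
```

View pics/scene0.png

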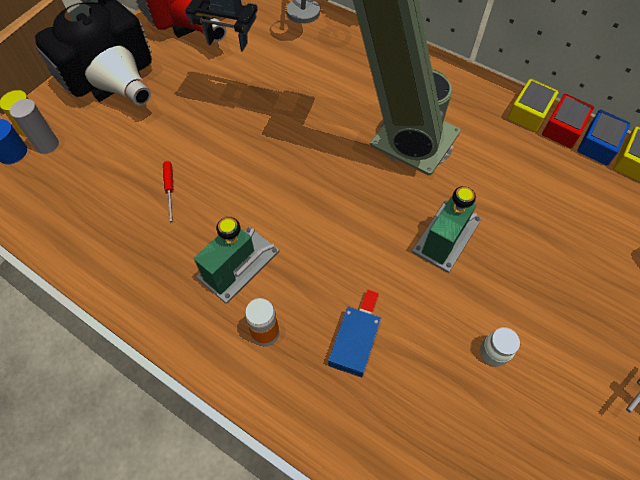

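View pics/side0.png

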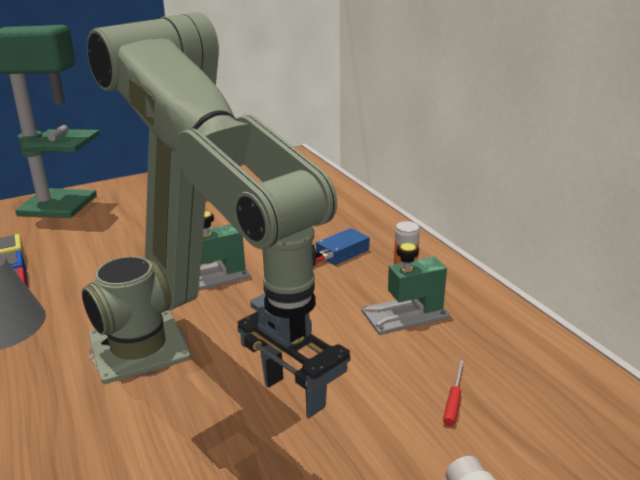

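The scene view shows the target press (right-hand, px 235,260; yellow knob 228,228), the blue tunnel (355,340) with red bar end (370,300), the can at (262,320), the screwdriver at (168,190) and the jar at (502,345). The side view shows the same press at (405,290).

```bash
cat > m.py <<'E'
from h import *
def mask(img,lo,hi,box=None):
    m=cv2.inRange(cv2.cvtColor(img,cv2.COLOR_BGR2HSV),np.array(lo),np.array(hi))
    if box: 
        k=np.zeros_like(m);x0,y0,x1,y1=box;k[y0:y1,x0:x1]=255;m&=k
    return m
def big(m):
    c=max(cv2.findContours(m,cv2.RETR_EXTERNAL,cv2.CHAIN_APPROX_NONE)[0],key=cv2.contourArea);return c
def cen(m):
    M=cv2.moments(big(m));return np.array([M['m10'],M['m01']])/M['m00']
E
python3 - <<'E'
from m import *
np.set_printoptions(precision=1,suppress=True)
S={'image':cv2.imread('pics/scene0.png')}
f=eyes.grab_frame('scene');g=eyes.grab_frame('side')
# blue
m=mask(f['image'],(100,100,40),(125,255,255),(310,290,400,390))
c=big(m);q=cv2.approxPolyDP(cv2.convexHull(c),4,True).reshape(-1,2);print('rack hull',q.tolist());
for z in(0,45):print(z,plane(f,q,z))
m=mask(f['image'],(0,150,80),(8,255,255),(350,280,390,320))|mask(f['image'],(172,150,80),(180,255,255),(350,280,390,320))
c=big(m);q=cv2.approxPolyDP(cv2.convexHull(c),2,True).reshape(-1,2);print('red',q.tolist());print(plane(f,q,24)); print('rect',cv2.minAreaRect(plane(f,c.reshape(-1,2),24)[:,:2].astype(np.float32)))
a=cen(mask(f['image'],(22,150,120),(35,255,255),(200,200,260,250)));b=cen(mask(g['image'],(22,150,120),(35,255,255),(390,230,425,265)))
print('knob',a,plane(f,a,195),b,plane(g,b,195))
cv2.imwrite('pics/crop.png',np.hstack([cv2.resize(f['image'][205:310,185:290],None,fx=4,fy=4,interpolation=2),cv2.resize(g['image'][230:335,355:455],None,fx=3.8,fy=4,interpolation=2)]))
for n,px in dict(bedback=(228,301),bedfr=(278,250),bedleft=(200,262)).items():print(n,plane(f,px,12))
E
```

```text
rack hull [[348, 307], [380, 318], [361, 376], [328, 363]]
0 [[572.8 120.1   0. ]
 [553.8 200.9   0. ]
 [701.4 236.5   0. ]
 [718.1 155.9   0. ]]
45 [[589.4 127.7  45. ]
 [571.1 205.4  45. ]
 [713.  239.7  45. ]
 [729.1 162.2  45. ]]
red [[378, 293], [372, 311], [360, 307], [367, 289]]
[[509.4 166.2  24. ]
 [558.2 178.1  24. ]
 [565.5 148.4  24. ]
 [515.3 138.   24. ]]
rect ((537.7647094726562, 157.9214630126953), (53.55024719238281, 31.121841430664062), 11.736132621765137)
knob [227. 225.] [[ 629.  -179.6  195. ]] [nan nan] [[nan nan nan]]
bedback [[ 728.8 -132.6   12. ]]
bedfr [[ 544.2 -113.8   12. ]]
bedleft [[ 684.6 -260.5   12. ]]m.py:10: RuntimeWarning: invalid value encountered in divide
  M=cv2.moments(big(m));return np.array([M['m10'],M['m01']])/M['m00']
```

View pics/crop.png

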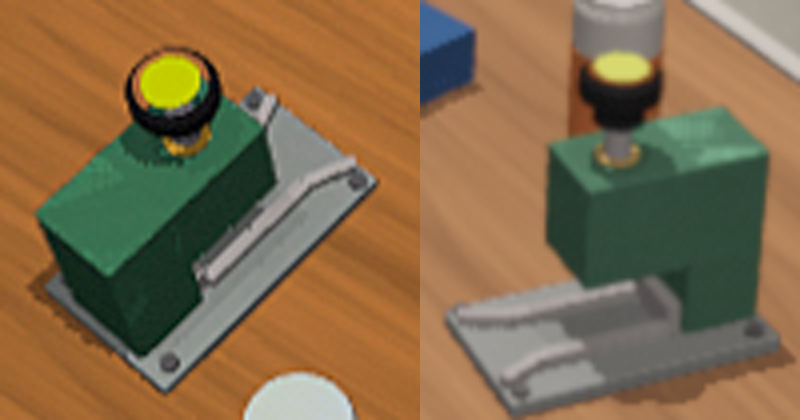

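Run:
```python
from m import *
np.set_printoptions(precision=1,suppress=True)
f=eyes.grab_frame('scene');g=eyes.grab_frame('side')
print('bed scene FL,BL,BR,FR');P=plane(f,[(279.5,250.2),(226.7,303),(197,277),(250,227.5)],11);print(P)
print('bed side far-front,near-front,near-back');Q=plane(g,[(361.6,309.7),(380,334),(449.2,316.5)],9);print(Q)
yaw=lambda a,b:np.degrees(np.arctan2(*(b-a)[1::-1]))
print(yaw(P[0],P[1]),yaw(Q[1],Q[2]), yaw(P[3],P[2]))
m=mask(g['image'],(22,100,100),(38,255,255),(390,235,425,265));c=cen(m);print('knob side',c,plane(g,c,195),plane(f,(227,225),195))
m=mask(f['image'],(22,150,120),(35,255,255),(200,200,260,250));c=cv2.minEnclosingCircle(big(m));print(c,plane(f,c[0],195))
# red (screwdriver etc.) , decoy, can, jar
print('decoy bed',plane(f,[(412,247),(447,270),(481,218)],12),'knob',plane(f,(464,195),195))
print('can top',plane(f,(260,310),150),'jar top',plane(f,(505,340),90),'driver',plane(f,[(168,165),(171,220)],10))
for p in [(512,152,18)]:print(proj(g,p))
```

```text
bed scene FL,BL,BR,FR
[[ 542.1 -110.6   11. ]
 [ 734.5 -132.3   11. ]
 [ 721.3 -239.6   11. ]
 [ 530.2 -216.7   11. ]]
bed side far-front,near-front,near-back
[[ 544.3 -120.1    9. ]
 [ 531.9 -230.7    9. ]
 [ 722.1 -249.4    9. ]]
-6.447471248996026 -5.632092960750189 -6.85559008670627
knob side [407.6 246.4] [[ 634.8 -176.8  195. ]] [[ 629.  -179.5  195. ]]
((227.1056365966797, 224.7957763671875), 7.439764976501465) [[ 628.4 -179.6  195. ]]
decoy bed [[342.  172.7  12. ]
 [351.1 280.   12. ]
 [157.5 287.2  12. ]] knob [[254.5 231.8 195. ]]
can top [[739.4  -8.6 150. ]] jar top [[478.8 471.1  90. ]] driver [[ 495.  -544.8   10. ]
 [ 630.4 -410.4   10. ]]
[[304.6 262.6]]
```

```bash
cat > go.py <<'E'
import sys
from h import *
def go(x,y,z,yaw):
    s=env.state(); T=R.from_euler('xyz',s['ee_rot'],degrees=True); p=np.array(s['ee_pos'])
    G=R.from_euler('xyz',[180,0,yaw],degrees=True)
    d=T.inv().apply(np.array([x,y,z])-p)/1000; r=(T.inv()*G).as_rotvec(degrees=True)
    print('shift',d.round(4),'turn',r.round(2),'| at',p.round(1),np.round(s['ee_rot'],1),'F',np.round(s['force'],1),'w',round(s['gripper_width'],1),'t',s['time_s'])
if __name__=='__main__': go(*map(float,sys.argv[1:5]))
E
python3 go.py 539 158.5 150 13
```

```text
shift [ 0.5617 -0.566   0.064 ] turn [-0.02  0.    4.29] | at [ 170.9 -548.9  213.8] [-180.    -0.    17.3] F [-0.4  0.1  0.3] w 91.3 t 0.35
```

{"api": "send_rows", "payload": {"targets": "0.56 -0.566 0.064 0 0 4.3 100;0.56 -0.566 0.064 0 0 4.3 100;0.56 -0.566 0.064 0 0 4.3 100;0.56 -0.566 0.064 0 0 4.3 100;0.56 -0.566 0.064 0 0 4.3 100;0.56 -0.566 0.064 0 0 4.3 100;0.56 -0.566 0.064 0 0 4.3 100;0.56 -0.566 0.064 0 0 4.3 100;0.56 -0.566 0.064 0 0 4.3 100;0.56 -0.566 0.064 0 0 4.3 100;0.56 -0.566 0.064 0 0 4.3 100;0.56 -0.566 0.064 0 0 4.3 100"}}

```text
time_s: 1.35
ee_pos: [400.8, -104.6, 174.1]
ee_rot: [180.0, -0.1, 13.0]
force: [-0.2, -1.5, -1.3]
gripper_width: 91.3
gripper_force: 0.0
```

```bash
python3 go.py 539 158.5 150 13
```

```text
shift [ 0.1937 -0.2253  0.0241] turn [ 0.04 -0.05 -0.01] | at [ 400.8 -104.6  174.1] [ 1.8e+02 -1.0e-01  1.3e+01] F [-0.2 -1.5 -1.3] w 91.3 t 1.35
```

{"api": "send_rows", "payload": {"targets": "0.19 -0.221 0.024 0 0 0 100;0.19 -0.221 0.024 0 0 0 100;0.19 -0.221 0.024 0 0 0 100;0.19 -0.221 0.024 0 0 0 100;0.19 -0.221 0.024 0 0 0 100;0.19 -0.221 0.024 0 0 0 100;0.19 -0.221 0.024 0 0 0 100;0.19 -0.221 0.024 0 0 0 100;0.19 -0.221 0.024 0 0 0 100;0.19 -0.221 0.024 0 0 0 100"}}

```text
time_s: 2.18
ee_pos: [535.1, 151.1, 149.5]
ee_rot: [180.0, 0.1, 13.0]
force: [0.5, 1.4, -0.3]
gripper_width: 91.4
gripper_force: 0.0
```

```bash
cat > w.py <<'E'
from m import *
import sys
np.set_printoptions(precision=1,suppress=True)
f=grab('wrist',sys.argv[1])
z=float(sys.argv[2])
m=mask(f['image'],(0,150,60),(8,255,255))|mask(f['image'],(172,150,60),(180,255,255))
c=big(m); print(cv2.contourArea(c)); P=plane(f,c.reshape(-1,2),z)[:,:2].astype(np.float32)
r=cv2.minAreaRect(P);print(r,cv2.boxPoints(r))
E
python3 w.py pics/w1.png 24; python3 go.py 539 158.5 6 13
```

```text
1882.5
((538.7478637695312, 157.78970336914062), (54.64241409301758, 30.337709426879883), 12.091794967651367) [[508.9 166.9]
 [515.2 137.2]
 [568.6 148.7]
 [562.3 178.3]]
shift [ 0.0058 -0.0069  0.1437] turn [ 0.03  0.06 -0.04] | at [535.  150.5 149.8] [1.8e+02 1.0e-01 1.3e+01] F [-0.8 -0.3 -0.2] w 91.3 t 2.2333
```

View pics/w1.png

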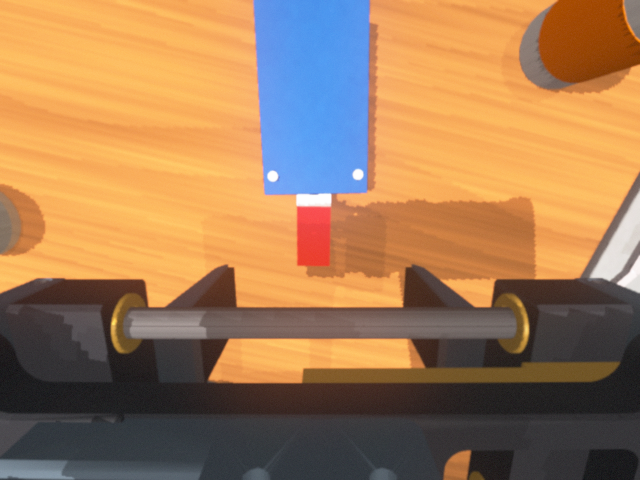

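The wrist view shows the red end (px 313,235) sticking out of the tunnel mouth at row 193, clear on both sides. It agrees with the scene estimate.

{"api": "send_rows", "payload": {"targets": "0.007 -0.0067 0.05 0 0 0.8 100;0.007 -0.0067 0.08 0 0 0.8 100;0.007 -0.0067 0.11 0 0 0.8 100;0.007 -0.0067 0.13 0 0 0.8 100;0.007 -0.0067 0.143 0 0 0.8 100;0.007 -0.0067 0.143 0 0 0.8 100;0.007 -0.0067 0.143 0 0 0.8 100;0.007 -0.0067 0.143 0 0 0.8 20;0.007 -0.0067 0.143 0 0 0.8 20;0.007 -0.0067 0.143 0 0 0.8 20;0.007 -0.0067 0.143 0 0 0.8 20;0.007 -0.0067 0.143 0 0 0.8 20", "grip_force": 40}}

```text
time_s: 3.23
ee_pos: [541.4, 159.7, 7.5]
ee_rot: [180.0, -0.1, 12.2]
force: [-0.3, 0.0, -0.0]
gripper_width: 60.8
gripper_force: 0.0
```

```bash
python3 go.py 540 158.3 6 12.2
```

```text
shift [-0.0016  0.0011  0.0015] turn [ 0.   -0.07 -0.01] | at [541.4 159.7   7.5] [ 1.80e+02 -1.00e-01  1.22e+01] F [-0.3  0.  -0. ] w 60.8 t 3.2333
```

{"api": "send_rows", "payload": {"targets": "0 0.001 0 0 0 0 10;0 0.001 0 0 0 0 10;0 0.001 0 0 0 0 10;0 0.001 0 0 0 0 10;0 0.001 0 0 0 0 10;0 0.001 0 0 0 0 10;0 0.001 0 0 0 0 10;0 0.001 0 0 0 0 10;0 0.001 0 0 0 0 10;0 0.001 0 0 0 0 10;0 0.001 0 0 0 0 10;0 0.001 0 0 0 0 10"}}

```text
time_s: 4.23
ee_pos: [541.2, 158.6, 6.8]
ee_rot: [180.0, 0.0, 12.2]
force: [-0.0, -1.0, -0.8]
gripper_width: 29.4
gripper_force: 40.0
```

{"api": "send_rows", "payload": {"targets": "-0.005 0 -0.003 0 0 0 10;-0.02 0 -0.003 0 0 0 10;-0.035 0 -0.004 0 0 0 10;-0.05 0 -0.004 0 0 0 10;-0.065 0 -0.004 0 0 0 10;-0.08 0 -0.004 0 0 0 10;-0.095 0 -0.004 0 0 0 10;-0.11 0 -0.004 0 0 0 10;-0.125 0 -0.004 0 0 0 10;-0.14 0 -0.004 0 0 0 10;-0.15 0 -0.004 0 0 0 10;-0.15 0 -0.004 0 0 0 10"}}

```text
time_s: 5.23
ee_pos: [403.0, 128.9, 12.8]
ee_rot: [-179.9, -1.1, 11.9]
force: [17.6, 1.3, -10.1]
gripper_width: 30.2
gripper_force: 40.0
```

```bash
python3 go.py 450 -40 60 88;python3 go.py 450 -80 60 88;python3 - <<'E'
from h import *
grab('wrist','pics/w2.png')
E
```

```text
shift [ 0.0122  0.1749 -0.0472] turn [  0.68  -1.04 -76.15] | at [403.  128.9  12.8] [-179.9   -1.1   11.9] F [ 17.6   1.3 -10.1] w 30.2 t 5.2333
shift [ 0.004   0.214  -0.0475] turn [  0.68  -1.04 -76.15] | at [403.  128.9  12.8] [-179.9   -1.1   11.9] F [ 17.6   1.3 -10.1] w 30.2 t 5.2333
```

View pics/w2.png

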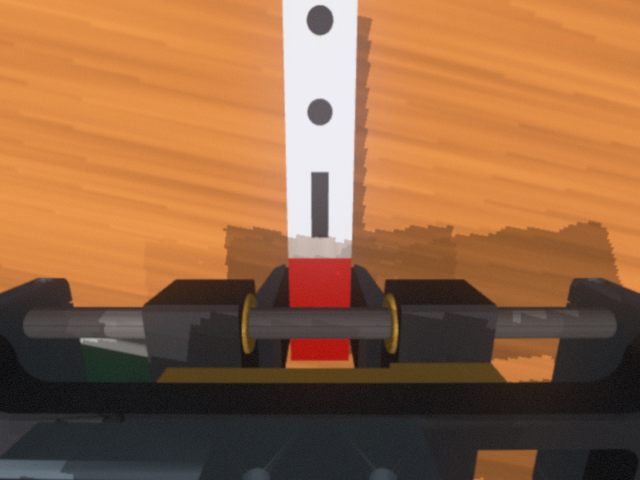

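The wrist view shows the bar held squarely at its red end (px 320,310), with both bolt holes visible. An 18 N force reading needs a check.

Run:
```python
from m import *
f=grab('scene');s=env.state();print(s['force'],s['ee_pos'],s['qpos'],s['effort'])
cv2.imwrite('pics/s2.png',cv2.resize(f['image'][180:400,250:490],None,fx=2.5,fy=2.5,interpolation=2))
```

```text
[16.52492638  0.98276013 -7.4060701 ] [402.86220623 128.90437186  12.68003474] [1.61723231e+01 1.89039790e+01 1.25024214e+02 2.83278629e-02
 3.50595309e+01 9.42598589e+01] [  3.17379735 -35.2582705   -5.84753171  -0.23519816   3.46418247
  -1.27552662]
```

View pics/s2.png

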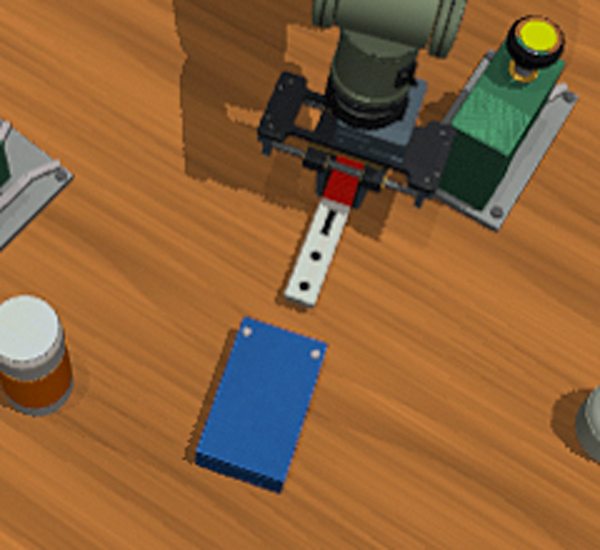

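The scene view shows the bar fully out of the tunnel, but the gripper body rests against the decoy press head (crop px 455,170). I'll back off forward and to the right, then lift and turn.

{"api": "send_rows", "payload": {"targets": "0.012 0 0 0 0 0 10;0.02 0.01 -0.002 0 0 0 10;0.02 0.04 -0.01 0 0 0 10;0.02 0.08 -0.03 0 0 0 10;0.02 0.115 -0.05 0 0 0 10;0.02 0.15 -0.05 0 0 0 10;0.02 0.18 -0.05 0 0 0 10;0.02 0.18 -0.05 0 0 0 10"}}

```text
time_s: 6.0
ee_pos: [453.6, -49.6, 61.6]
ee_rot: [179.8, -0.1, 11.9]
force: [0.4, -0.2, -2.0]
gripper_width: 29.9
gripper_force: 40.0
```

```bash
python3 go.py 440 -70 60 88
```

```text
shift [-0.0175  0.0171  0.0017] turn [ 2.200e-01 -1.000e-02 -7.607e+01] | at [453.6 -49.6  61.6] [ 1.798e+02 -1.000e-01  1.190e+01] F [ 0.4 -0.2 -2. ] w 29.9 t 6.0
```

{"api": "send_rows", "payload": {"targets": "-0.0175 0.017 0.002 0 0 -76 10;-0.0175 0.017 0.002 0 0 -76 10;-0.0175 0.017 0.002 0 0 -76 10;-0.0175 0.017 0.002 0 0 -76 10;-0.0175 0.017 0.002 0 0 -76 10;-0.0175 0.017 0.002 0 0 -76 10;-0.0175 0.017 0.002 0 0 -76 10;-0.0175 0.017 0.002 0 0 -76 10;-0.0175 0.017 0.002 0 0 -76 10;-0.0175 0.017 0.002 0 0 -76 10;-0.0175 0.017 0.002 0 0 -76 10;-0.0175 0.017 0.002 0 0 -76 10"}}

```text
time_s: 7.0
ee_pos: [437.8, -65.0, 58.7]
ee_rot: [-179.9, 0.0, 88.3]
force: [-0.7, -0.1, -1.2]
gripper_width: 29.7
gripper_force: 40.0
```

{"api": "send_rows", "payload": {"targets": "0 0 0.02 0 0 0 10;0 0 0.04 0 0 0 10;0 0 0.05 0 0 0 10;0 0 0.058 0 0 0 10;0 0 0.058 0 0 0 10;0 0 0.058 0 0 0 10"}}

```text
time_s: 7.5
ee_pos: [438.8, -65.1, 1.0]
ee_rot: [180.0, 0.0, 88.1]
force: [0.1, 0.4, -1.2]
gripper_width: 29.8
gripper_force: 40.0
```

```bash
python3 go.py 440 -70 2 88
```

```text
shift [-0.0048  0.0014 -0.001 ] turn [0.02 0.01 0.12] | at [438.8 -65.1   1. ] [180.    0.   88.1] F [ 0.1  0.4 -1.2] w 29.8 t 7.5
```

{"api": "send_rows", "payload": {"targets": "0 0 0.0005 0 0 0 60;0 0 0.0005 0 0 0 60;0 0 0 0 0 0 60;0 0 0 0 0 0 60;0 0 0 0 0 0 60;0 0 0 0 0 0 60;0 0 0 0 0 0 60;0 0 0 0 0 0 60;0 0 -0.03 0 0 0 60;0 0 -0.06 0 0 0 80;0 0 -0.1 0 0 0 80;0 0 -0.1 0 0 0 80"}}

```text
time_s: 8.5
ee_pos: [443.3, -65.9, 106.9]
ee_rot: [179.3, 0.1, 88.2]
force: [0.9, -0.0, 1.0]
gripper_width: 71.2
gripper_force: 0.0
```

```bash
python3 w.py pics/w3.png 12;python3 - <<'E'
from m import *
np.set_printoptions(precision=1,suppress=True)
f=grab('scene');im=f['image']
m=mask(im,(0,0,150),(180,60,255),(330,180,420,290))
c=big(m);P=plane(f,c.reshape(-1,2),12)[:,:2].astype(np.float32);r=cv2.minAreaRect(P);print(r,cv2.boxPoints(r))
f=grab('wrist');m=mask(f['image'],(0,0,150),(180,60,255));c=big(m);P=plane(f,c.reshape(-1,2),12)[:,:2].astype(np.float32);r=cv2.minAreaRect(P);print(r,cv2.boxPoints(r))
E
python3 go.py 440 50 2 88
```

```text
2227.0
((438.51708984375, -67.1098861694336), (53.708892822265625, 30.9814453125), 87.90657806396484) [[422.1 -93.4]
 [453.  -94.5]
 [455.  -40.8]
 [424.  -39.7]]
((440.4698486328125, 23.01034164428711), (105.31442260742188, 29.83843231201172), 88.02666473388672) [[423.7 -29.1]
 [453.6 -30.1]
 [457.2  75.1]
 [427.4  76.2]]
((441.3385314941406, 18.675098419189453), (115.36439514160156, 30.936323165893555), 88.20287322998047) [[424.1 -38.5]
 [455.  -39.5]
 [458.6  75.8]
 [427.7  76.8]]
shift [ 0.115  -0.002   0.0988] turn [0.01 0.01 0.19] | at [438.4 -65.  100.8] [180.    0.   88.2] F [-0.5 -0.6 -0.2] w 72.8 t 8.65
```

{"api": "send_rows", "payload": {"targets": "0.04 -0.0035 0 0 0 0 80;0.08 -0.0035 0 0 0 0 80;0.119 -0.0035 0.02 0 0 0 80;0.119 -0.0035 0.05 0 0 0 80;0.119 -0.0035 0.08 0 0 0 80;0.119 -0.0035 0.095 0 0 0 80;0.119 -0.0035 0.0995 0 0 0 80;0.119 -0.0035 0.0995 0 0 0 80"}}

```text
time_s: 9.32
ee_pos: [435.4, 54.4, 0.5]
ee_rot: [-179.6, 0.0, 88.2]
force: [-7.0, 5.2, 13.3]
gripper_width: 72.9
gripper_force: 6.6
```

```bash
python3 go.py 442 54 1.5 88.1
```

```text
shift [-0.0002  0.0066 -0.001 ] turn [-0.45  0.    0.09] | at [435.4  54.4   0.5] [-179.6    0.    88.2] F [-7.   5.2 13.3] w 72.9 t 9.3167
```

{"api": "send_rows", "payload": {"targets": "0 0 -0.002 0 0 0 80;0 0.006 -0.002 0 0 0 80;0 0.007 -0.002 0 0 0 80;0 0.007 -0.002 0 0 0 80"}}

```text
time_s: 9.65
ee_pos: [446.4, 53.6, 2.8]
ee_rot: [-180.0, 0.0, 88.2]
force: [0.3, 0.2, -0.1]
gripper_width: 73.3
gripper_force: 0.0
```

```bash
python3 go.py 442 54 1.5 88.1
```

```text
shift [ 0.0003 -0.0044  0.0013] turn [-0.02  0.01  0.08] | at [446.4  53.6   2.8] [-180.     0.    88.2] F [ 0.3  0.2 -0.1] w 73.3 t 9.65
```

{"api": "send_rows", "payload": {"targets": "0 -0.0043 0.0008 0 0 0 80;0 -0.0043 0.0008 0 0 0 80;0 -0.0043 0.0008 0 0 0 10;0 -0.0043 0.0008 0 0 0 10;0 -0.0043 0.0008 0 0 0 10;0 -0.0043 0.0008 0 0 0 10;0 -0.0043 0.0008 0 0 0 10;0 -0.0043 0.0008 0 0 0 10;0 -0.0043 0.0008 0 0 0 10;0 -0.0043 0.0008 0 0 0 10;0 -0.0043 0.0008 0 0 0 10;0 -0.0043 0.0008 0 0 0 10", "grip_force": 50}}

```text
time_s: 10.65
ee_pos: [441.8, 53.9, 2.6]
ee_rot: [180.0, 0.0, 88.2]
force: [-0.0, -0.2, -0.3]
gripper_width: 29.9
gripper_force: 50.0
```

{"api": "send_rows", "payload": {"targets": "0 0 0 0 0 0 10;0 0 0 0 0 0 10;0 0 0 0 0 0 10;0 0 0 0 0 0 10"}}

```text
time_s: 10.98
ee_pos: [441.8, 53.9, 2.6]
ee_rot: [180.0, 0.0, 88.2]
force: [1.1, -0.5, 0.3]
gripper_width: 29.4
gripper_force: 50.0
```

```bash
python3 go.py 368.6 -148 45 173.7
```

```text
shift [-0.2041 -0.0668 -0.0424] turn [ 1.000e-02  2.000e-02 -8.551e+01] | at [441.8  53.9   2.6] [180.    0.   88.2] F [ 1.1 -0.5  0.3] w 29.4 t 10.9833
```

{"api": "send_rows", "payload": {"targets": "0 0 -0.03 0 0 0 10;-0.02 -0.007 -0.042 0 0 -8 10;-0.04 -0.013 -0.042 0 0 -15 10;-0.06 -0.02 -0.042 0 0 -22 10;-0.08 -0.027 -0.042 0 0 -29 10;-0.1 -0.033 -0.042 0 0 -36 10;-0.12 -0.04 -0.042 0 0 -43 10;-0.14 -0.047 -0.042 0 0 -50 10;-0.16 -0.053 -0.042 0 0 -57 10;-0.18 -0.06 -0.042 0 0 -64 10;-0.19 -0.063 -0.042 0 0 -71 10;-0.204 -0.0668 -0.042 0 0 -78 10"}}

```text
time_s: 11.98
ee_pos: [367.1, -148.2, 44.2]
ee_rot: [180.0, -0.1, 166.5]
force: [0.0, 0.6, -3.3]
gripper_width: 29.3
gripper_force: 50.0
```

```bash
python3 go.py 368.6 -148 40 173.7
```

```text
shift [-0.0014  0.0005  0.0042] turn [ 0.03 -0.12 -7.2 ] | at [ 367.1 -148.2   44.2] [ 1.800e+02 -1.000e-01  1.665e+02] F [ 0.   0.6 -3.3] w 29.3 t 11.9833
```

{"api": "send_rows", "payload": {"targets": "-0.001 0 0.01 0 0 -7.2 10;-0.001 0 0.02 0 0 -7.2 10;-0.001 0 0.02 0 0 -7.2 10;-0.001 0 0.02 0 0 -7.2 10"}}

```text
time_s: 12.32
ee_pos: [368.4, -147.8, 24.1]
ee_rot: [180.0, -0.1, 173.4]
force: [0.1, -0.6, -1.8]
gripper_width: 29.6
gripper_force: 50.0
```

```bash
python3 go.py 368.6 -148 20 173.7
python3 - <<'E'
from m import *
np.set_printoptions(precision=1,suppress=True)
f=grab('scene');g=grab('side')
ims=[]
for n,F in (('scene',f),('side',g)):
    c0=proj(F,(535,-165,25))[0];x,y=c0.astype(int);print(n,c0)
    b=(x-60,y-60,x+60,y+60)
    m=mask(F['image'],(0,150,50),(8,255,255),b)|mask(F['image'],(172,150,50),(180,255,255),b)
    q=cv2.boxPoints(cv2.minAreaRect(big(m)));
    P=plane(F,big(m).reshape(-1,2),34)[:,:2].astype(np.float32);r=cv2.minAreaRect(P);print(r,cv2.boxPoints(r))
    c=F['image'][y-45:y+45,x-60:x+60];ims.append(cv2.resize(c,None,fx=3.3,fy=3.3,interpolation=2));print(x-60,y-45)
cv2.imwrite('pics/c4.png',np.hstack(ims))
E
```

```text
shift [-0.0002 -0.0002  0.0041] turn [ 0.04 -0.14 -0.33] | at [ 368.4 -147.8   24.1] [ 1.800e+02 -1.000e-01  1.734e+02] F [ 0.1 -0.6 -1.8] w 29.6 t 12.3167
scene [263.9 235.5]
((490.077392578125, -158.62750244140625), (34.93757247924805, 58.12465286254883), 84.33477020263672) [[ 459.4 -173.1]
 [ 517.3 -178.9]
 [ 520.7 -144.1]
 [ 462.9 -138.4]]
203 190
side [367.5 314.3]
((490.4857177734375, -167.57833862304688), (46.023197174072266, 57.865726470947266), 81.56912231445312) [[ 458.5 -186.1]
 [ 515.7 -194.6]
 [ 522.5 -149.1]
 [ 465.2 -140.6]]
307 269
```

View pics/c4.png

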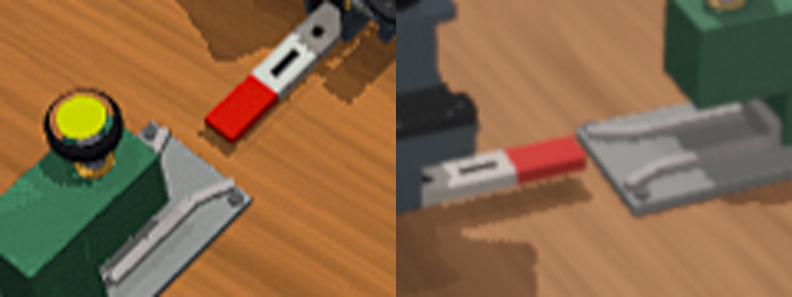

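The crops show the bar level just short of the bed, tip aimed between the flared guides (scene crop 210,125; side crop 585,155).

```bash
python3 - <<'E'
from m import *
np.set_printoptions(precision=1,suppress=True)
f=grab('scene');g=grab('side')
A=plane(f,[(203+148/3.3,190+128/3.3),(203+240/3.3,190+185/3.3)],20);B=plane(g,[(307+191/3.3,269+130/3.3),(307+236/3.3,269+190/3.3)],20)
print(A,A.mean(0),B,B.mean(0))
E
python3 go.py 409 -152.5 17 173.7
```

```text
[[ 540.2 -214.8   20. ]
 [ 541.2 -122.6   20. ]] [ 540.7 -168.7   20. ] [[ 546.2 -133.    20. ]
 [ 536.2 -216.    20. ]] [ 541.2 -174.5   20. ]
shift [-0.0395  0.0001  0.008 ] turn [-0.02  0.04 -0.29] | at [ 369.7 -148.1   25. ] [-180.     0.   173.4] F [-0.2 -0.5 -2.3] w 29.7 t 12.5167
```

{"api": "send_rows", "payload": {"targets": "-0.01 -0.001 0.004 0 0 -0.3 10;-0.02 -0.002 0.008 0 0 -0.3 10;-0.03 -0.002 0.008 0 0 -0.3 10;-0.04 -0.002 0.008 0 0 -0.3 10;-0.05 -0.002 0.008 0 0 -0.3 10;-0.06 -0.002 0.008 0 0 -0.3 10;-0.06 -0.002 0.008 0 0 -0.3 10;-0.06 -0.002 0.008 0 0 -0.3 10"}}

```text
time_s: 13.18
ee_pos: [429.3, -157.0, 16.5]
ee_rot: [-180.0, -0.0, 173.7]
force: [-0.4, 0.1, -1.9]
gripper_width: 29.5
gripper_force: 50.0
```

```bash
python3 go.py 482.5 -160.5 14.6 173.7
python3 - <<'E'
from m import *
f=grab('scene');g=grab('side')
cv2.imwrite('pics/c5.png',np.hstack([cv2.resize(F['image'][y-45:y+45,x-60:x+60],None,fx=3.3,fy=3.3,interpolation=2) for F,x,y in((f,255,240),(g,380,310))]))
E
```

```text
shift [-0.0532  0.0024  0.0019] turn [-0.   -0.01  0.02] | at [ 429.3 -157.    16.5] [-180.    -0.   173.7] F [-0.4  0.1 -1.9] w 29.5 t 13.1833
```

View pics/c5.png

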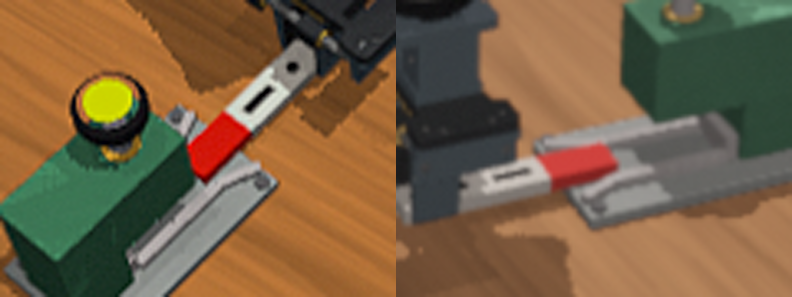

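The crops show the red tip now over the bed between the flared guides in both views, roughly centred. I'll push on slowly, watching the force.

{"api": "send_rows", "payload": {"targets": "-0.005 0 0.001 0 0 0 10;-0.01 0 0.001 0 0 0 10;-0.015 0 0.001 0 0 0 10;-0.02 0 0.001 0 0 0 10;-0.025 0 0.001 0 0 0 10;-0.03 0 0.001 0 0 0 10;-0.03 0 0.001 0 0 0 10"}}

```text
time_s: 13.87
ee_pos: [460.2, -160.7, 15.7]
ee_rot: [-180.0, 0.1, 173.7]
force: [0.2, 0.7, -1.1]
gripper_width: 29.7
gripper_force: 50.0
```

```bash
python3 go.py 512.5 -163.8 14.6 173.7
```

```text
shift [-0.0523  0.0027  0.0012] turn [-0.03  0.1   0.  ] | at [ 460.2 -160.7   15.7] [-1.800e+02  1.000e-01  1.737e+02] F [ 0.2  0.7 -1.1] w 29.7 t 13.8667
```

{"api": "send_rows", "payload": {"targets": "-0.005 0 0 0 0 0 10;-0.01 0 0 0 0 0 10;-0.015 0 0 0 0 0 10;-0.02 0 0 0 0 0 10;-0.025 0 0 0 0 0 10;-0.03 0 0 0 0 0 10;-0.035 0 0 0 0 0 10;-0.04 0 0 0 0 0 10;-0.04 0 0 0 0 0 10"}}

```text
time_s: 14.62
ee_pos: [499.8, -165.0, 15.7]
ee_rot: [-180.0, 0.1, 173.7]
force: [-0.9, 0.2, -2.1]
gripper_width: 29.9
gripper_force: 50.0
```

Free so far; creep on to the stop.

{"api": "send_rows", "payload": {"targets": "-0.002 0 0 0 0 0 10;-0.004 0 0 0 0 0 10;-0.006 0 0 0 0 0 10;-0.008 0 0 0 0 0 10;-0.01 0 0 0 0 0 10;-0.012 0 0 0 0 0 10;-0.012 0 0 0 0 0 10"}}

```text
time_s: 15.2
ee_pos: [510.9, -166.2, 15.7]
ee_rot: [-180.0, 0.0, 173.7]
force: [0.3, -0.3, -2.1]
gripper_width: 29.4
gripper_force: 50.0
```

{"api": "send_rows", "payload": {"targets": "-0.001 0 0 0 0 0 10;-0.002 0 0 0 0 0 10;-0.003 0 0 0 0 0 10;-0.004 0 0 0 0 0 10;-0.005 0 0 0 0 0 10;-0.006 0 0 0 0 0 10;-0.006 0 0 0 0 0 10"}}

```text
time_s: 15.78
ee_pos: [512.9, -166.0, 15.0]
ee_rot: [179.9, -0.4, 173.7]
force: [-7.4, 0.6, 2.1]
gripper_width: 29.2
gripper_force: 50.0
```

Contact with the back stop where expected (tip about x 660). Release and lift.

{"api": "send_rows", "payload": {"targets": "0.003 0 0.0005 0 0 0 10;0.003 0 0.0005 0 0 0 60;0.003 0 0.0005 0 0 0 60;0.003 0 0.0005 0 0 0 60;0.003 0 0.0005 0 0 0 60;0.003 0 0.0005 0 0 0 60;0.003 0 0.0005 0 0 0 60;0.003 0 0.0005 0 0 0 60;0.003 0 -0.03 0 0 0 60;0.003 0 -0.07 0 0 0 60;0.003 0 -0.11 0 0 0 60;0.003 0 -0.15 0 0 0 60"}}

```text
time_s: 16.78
ee_pos: [512.9, -166.2, 167.2]
ee_rot: [180.0, -0.0, 173.7]
force: [1.0, 0.1, -0.8]
gripper_width: 54.7
gripper_force: 0.0
```

{"api": "send_rows", "payload": {"targets": "0 0 -0.03 0 0 0 0;0 0 -0.06 0 0 0 0;0 0 -0.075 0 0 0 0;0 0 -0.075 0 0 0 0;0 0 -0.075 0 0 0 0;0 0 -0.075 0 0 0 0;0 0 -0.075 0 0 0 0;0 0 -0.075 0 0 0 0;0 0 -0.075 0 0 0 0;0 0 -0.075 0 0 0 0;0 0 -0.075 0 0 0 0;0 0 -0.075 0 0 0 0"}}

```text
time_s: 17.78
ee_pos: [513.3, -166.4, 240.4]
ee_rot: [-180.0, -0.0, 173.7]
force: [-0.4, -0.0, -0.8]
gripper_width: 0.5
gripper_force: 0.0
```

```bash
python3 go.py 631 -178 215 173.7
python3 - <<'E'
from m import *
np.set_printoptions(precision=1,suppress=True)
f=grab('scene');g=grab('side')
for F,b in((f,(200,200,260,250)),(g,(390,235,425,265))):
    m=mask(F['image'],(22,100,100),(38,255,255),b);c,r=cv2.minEnclosingCircle(big(m));print(c,r,plane(F,c,195))
e1,d1=ray(f,cen(mask(f['image'],(22,100,100),(38,255,255),(200,200,260,250))));e2,d2=ray(g,cen(mask(g['image'],(22,100,100),(38,255,255),(390,235,425,265))))
A=np.c_[d1[0],-d2[0]];t=np.linalg.lstsq(A,e2-e1,rcond=None)[0];print(e1+t[0]*d1[0],e2+t[1]*d2[0])
print('bar end exp',proj(f,(491,-162,24)),proj(g,(491,-162,24)))
cv2.imwrite('pics/c6.png',np.hstack([cv2.resize(F['image'][y-45:y+45,x-60:x+60],None,fx=3.3,fy=3.3,interpolation=2) for F,x,y in((f,260,235),(g,380,310))]))
E
```

```text
shift [-0.1183  0.0014  0.0254] turn [-0.   -0.01 -0.01] | at [ 513.3 -166.4  240.4] [-180.    -0.   173.7] F [-0.4 -0.  -0.8] w 0.5 t 17.7833
(227.0, 225.0) 7.615873336791992 [[ 629.  -179.5  195. ]]
(407.96429443359375, 246.0) 7.035805702209473 [[ 636.8 -175.4  195. ]]
[ 629.8 -178.4  197.4] [ 632.4 -180.2  197.3]
bar end exp [[274.8 224.3]] [[351.2 318.9]]
```

View pics/c6.png

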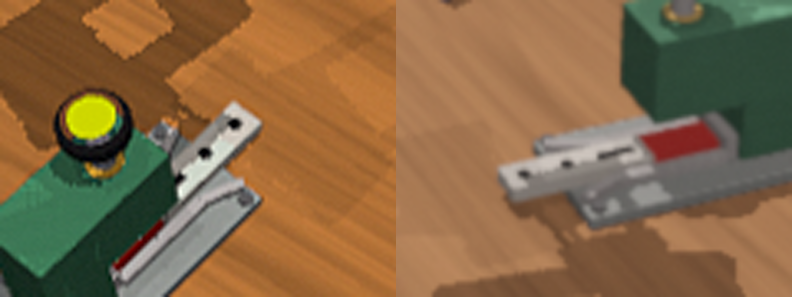

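The crops show the bar lying flat between the guides, red end at the back stop (side crop 720,140), plunger up. The knob is near (631, -179).

{"api": "send_rows", "payload": {"targets": "-0.03 0.0005 0 0 0 0 0;-0.06 0.0005 0 0 0 0 0;-0.09 0.0005 0.01 0 0 0 0;-0.118 0.0005 0.02 0 0 0 0;-0.118 0.0005 0.025 0 0 0 0;-0.118 0.0005 0.035 0 0 0 0;-0.118 0.0005 0.043 0 0 0 0;-0.118 0.0005 0.05 0 0 0 0;-0.118 0.0005 0.056 0 0 0 0;-0.118 0.0005 0.062 0 0 0 0;-0.118 0.0005 0.066 0 0 0 0;-0.118 0.0005 0.069 0 0 0 0"}}

```text
time_s: 18.88
ee_pos: [629.7, -178.7, 174.4]
ee_rot: [-180.0, 0.1, 173.7]
force: [-3.4, 1.7, 12.6]
gripper_width: 0.3
gripper_force: 6.3
```

```bash
python3 go.py 631 -179 169 173.7
```

```text
shift [-0.0014 -0.0002  0.0054] turn [-0.01  0.12 -0.03] | at [ 629.7 -178.7  174.4] [-1.800e+02  1.000e-01  1.737e+02] F [-3.4  1.7 12.6] w 0.3 t 18.8833
```

{"api": "send_rows", "payload": {"targets": "0 0 0.002 0 0 0 0;0 0 0.004 0 0 0 0;0 0 0.005 0 0 0 0;0 0 0.006 0 0 0 0;0 0 0.006 0 0 0 0"}}

```text
time_s: 19.3
ee_pos: [629.7, -178.7, 170.3]
ee_rot: [-180.0, 0.2, 173.7]
force: [-4.7, 1.7, 15.0]
gripper_width: 0.3
gripper_force: 8.1
```

{"api": "send_rows", "payload": {"targets": "0 0 0.001 0 0 0 0;0 0 0.002 0 0 0 0;0 0 0.003 0 0 0 0;0 0 0.003 0 0 0 0;0 0 0.003 0 0 0 0;0 0 0.003 0 0 0 0;0 0 0.003 0 0 0 0;0 0 0.003 0 0 0 0;0 0 0.003 0 0 0 0;0 0 0.003 0 0 0 0"}}

```text
time_s: 20.13
ee_pos: [629.8, -178.7, 170.2]
ee_rot: [-179.9, 0.3, 173.7]
force: [-8.9, 2.5, 26.4]
gripper_width: 0.6
gripper_force: 13.6
```

On the stop (force rose to 26 N with no further travel), held over 0.8 s. Release upward.

{"api": "send_rows", "payload": {"targets": "0 0 -0.005 0 0 0 0;0 0 -0.012 0 0 0 0;0 0 -0.02 0 0 0 0;0 0 -0.028 0 0 0 0;0 0 -0.036 0 0 0 0;0 0 -0.06 0 0 0 0;0 0 -0.09 0 0 0 0;0 0 -0.1 0 0 0 0;0 0 -0.1 0 0 0 0;0 0 -0.1 0 0 0 0"}}

```text
time_s: 20.97
ee_pos: [630.1, -178.8, 262.2]
ee_rot: [-180.0, 0.0, 173.7]
force: [0.8, 0.2, -0.6]
gripper_width: 0.3
gripper_force: 0.0
```

Run:
```python
from m import *
np.set_printoptions(precision=1,suppress=True)
g=grab('side');m=mask(g['image'],(22,100,100),(38,255,255),(390,235,425,265));print(cv2.minEnclosingCircle(big(m)),env.state()['ee_pos'],env.state()['force'])
cv2.imwrite('pics/c7.png',cv2.resize(g['image'][225:355,320:460],None,fx=4,fy=4,interpolation=2))
```

```text
((408.0, 245.5), 6.18475866317749) [ 629.7 -178.7  261. ] [ 0.4  0.8 -0.5]
```

View pics/c7.png

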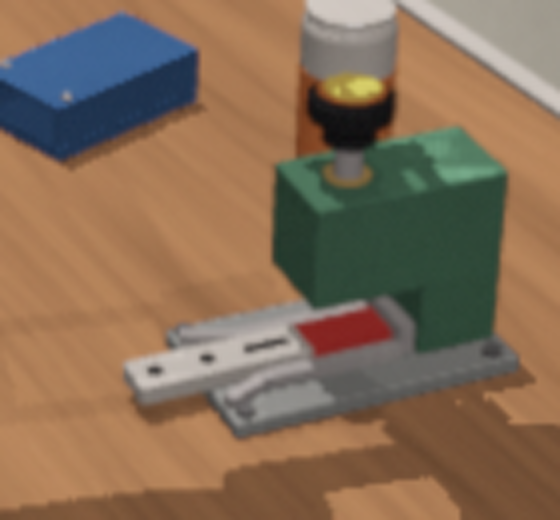

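The bar lies flat against the stop (red end at crop 390,325), the knob is back up (350,90), and the gripper is clear. Handing in.

```bash
python3 -c "
from workcell import env
print(env.job_done())"
```

```text
the job is handed in; nothing more can be done
None
```

The job is handed in (verdict not shown): the bar lies in the right-hand press against the back stop, and the plunger was pressed to its stop, held, and is back up. The can, jar and screwdriver were never touched, but the gripper body did lean on the look-alike press at about 18 N, under the 40 N limit.

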